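# Bring the receiving flask to rest under the filter spout

## Task

Slide the free-running carriage along its rods so that the flask it carries comes to rest centred under the spout of the filter stand, then take the hand away and leave it standing there. It is made to be moved by closed fingers in the space between its two sprung buffers, which push on one buffer to drive it and on the other to brake it; be gentle, never strike or press it hard. Do not touch the flask, do not let the carriage hit the end stop beyond the spout, and leave the stand and the other labware alone.

Things in the scene. Friction and masses are not known exactly. Their poses are not given: they have to be found in the camera images.
- track: Black bed 270 x 800 mm, 12 mm thick, with two steel rods and stop blocks at both ends, fixed level on the bench. y axis: direction of travel (roughly to the robot's left). Origin: on the bench (z = 0), under the line of travel of the carriage's middle, half-way along. The carriage runs on ball bearings with very little friction and coasts for seconds after a push.
- travel (a joint): Travel of the carriage along the track's +y, m. 0: at the stop at the -y end; 0.39: at the end stop at the +y end. At value q its middle is at y = q - 0.19, x = 0 in the track's frame. Starts between 0.03 and 0.10. Moving mass nominally 1.95 kg (real 1.4 to 2.8), drag nominally 0.7 N per m/s, dry friction only 0.004 N.
- carriage: Body of the carriage: aluminium plate 270 mm (x, -60 to +210) by 344 mm (y) by 8 mm, its top 50 mm above the bench, with a grey buffer housing (110 mm in x, 40 in y, 55 high over the plate) at each y end, centred on x = 0. Between them is the open finger space, 200 mm in y between the buffer faces. Origin at bench level under the middle of this space; axes parallel to the track's.
- yoke (a point): Middle of the open space between the buffers, on the plate's top (50 mm above the bench). The buffer faces, when relaxed, are 100 mm from it in +y and -y; they are 100 mm wide (x), and reach from 3 to 47 mm above the plate. The housing tops are 55 mm above the plate.
- buffer_front (a joint): Compression of the rubber buffer block at the +y side of the finger space, in m: 0 relaxed, 0.03 bottomed. Spring 50 N/m, nearly without damping (0.4 N per m/s), block 0.05 kg. Fingers pushing it to +y drive the carriage to +y; a hand that stands still makes the carriage bounce back.
- buffer_rear (a joint): The same at the -y side of the finger space; fingers pushing it to -y push the carriage to -y, that is, brake it.
- flask: Glass conical flask, 84 mm wide at the base, 110 mm high, held in a white tray on the carriage, 140 mm from the yoke in +x and at the same y. Origin at the centre of its base, 55 mm above the bench. Not to be touched.
- flask_mouth (a point): Centre of the flask's mouth (40 mm wide), 165 mm above the bench; same y as yoke in the track's frame.
- stand: Filter stand fixed behind the track: steel foot and post 130 mm beyond the spout in +x, arm and black filter head with a glass funnel, top 325 mm above the bench. Origin on the bench under the spout, axes parallel to the track's.
- spout (a point): Lower tip of the spout (12 mm wide), 185 mm above the bench, over the line along which the flask mouth travels, at track y between 0.05 and 0.15. The flask belongs under it, same y in the track's frame. The carriage then still has 50 to 150 mm to the end stop.
- bottle: Bystander: white plastic bottle, 68 mm wide, 150 mm high, beside an end of the track; origin at the centre of its base.
- cylinder: Bystander: clear measuring cylinder, foot 72 mm, 170 mm high, beside an end of the track; origin at the centre of its base.
- filter_box: Bystander: cardboard box, 120 x 90 x 35 mm, left of the track; origin at the centre of its underside.

How it is judged:
On the way:
1. the flask stands still under the spout for 1.5 s (y of flask_mouth in the frame of spout between -0.012 and 0.012 m and velocity of joint travel between -0.008 and 0.008 m/s), for 1.5 s.
At the end, for the whole second after the job is handed in: The flask mouth is within 12 mm of the spout along the track, the carriage stands (slower than 8 mm/s), and the fingers have let go of it (all of step 1 and contact force between the fingers and carriage below 0.05 N); the robot touches nothing.
It fails at once if the carriage strikes the end stop beyond the spout (value of joint travel above 0.386 m).
It fails at once if the carriage or its buffers are struck or pressed hard (over 10 N) (contact force between any of the fingers, the arm and carriage above 10 N).
It fails at once if the flask is touched (contact force between any of the fingers, the arm and flask above 0.5 N).
It fails at once if the filter stand is struck (contact force between any of the fingers, the arm and stand above 2 N).
It fails at once if a bystander is moved (distance of any of bottle, cylinder, filter_box from where it was at the start of the episode above 0.03 m).
It also fails if it takes over 40 s, if anything falls off the work surface, if the arm or the gripper's body presses on something with over 40 N, if the wrist force passes 120 N, or if a joint passes its speed limit or range.

## Robot

A 7-joint arm with a two-finger parallel gripper is mounted at the origin on the work surface. World frame = base frame: x ahead of the robot, y to its left, z up, the work surface at z = 0. Lengths are in m, angles in rad, forces in N, time in s.
With the tool pointing down it reaches from about 0.425 to 0.95 m from the base axis. Payload 4.7 kg.
Tool frame: the origin (TCP) lies midway between the tips of the shut fingers; the grasp point (between the pads) lies 19 mm behind it; z points along the fingers, y is the line along which they close (so a half turn about z gives the same grasp; the last joint's range is limited). The gripper opens to 87 mm and grips with 3 to 60 N. Pads are 19 mm wide; open, the fingers measure 117 mm over their backs; the gripper's body (75 mm by 190 mm) begins 51 mm behind the grasp point.
Start: joints at [-1.132, 0.469, -0.049, 1.532, 0.024, 1.141, -0.082], TCP at [0.304, 0.603, 0.223] pointing down, gripper open.
Joint ranges: [-2.59, 2.59], [-0.33, 1.99], [-1.39, 1.29], [0.1, 2.45], [-1.04, 4.18], [0.21, 1.99], [-2.66, 2.66]. Speed limits (rad/s): [2.57, 2.57, 3.14, 3.14, 3.14, 3.14, 3.14].

## Interface

Orientations are given as a unit quaternion [w, x, y, z].
In Python, from cell import manip gives the robot as it stands.
- The arm moves only by the tool arm_command, never from a script. Its argument "targets" is a list of rows, each an object with "dp": the shift along the tool's x, y, z as a fraction of full scale, a list of three; "spin": the turn about the tool's z as a fraction of full scale. In form: [{"dp": [tx, ty, tz], "spin": spin}, ...]. A call has 1 to 20 rows; each row shifts and turns the commanded pose from where the row before left it, along the tool's axes as they then stand; what a row does not reach is not made up. Full scale, the value 1, is 8 cm for a shift and 6 degrees for a turn. A row lasts 1/10 s, in which the tool goes at most 50 mm and 8.59 degrees, less where a joint would pass 70% of its speed; a pose out of reach is approached as far as the arm can. A call with a number of a shift or a turn outside -1 to 1 is refused whole. A call with a gripper value outside its range is refused whole. "jaw" is the opening, from -1 (shut) to 1 (fully open), set as the call begins (left out, the last holds). The fingers move at their own pace and stop on an object; "grip_force" is the grip in N (left out, the last holds). Time passes only in rows, so rows that do not move let the fingers close. It gives the time, the measured TCP pose, the force, the opening and the grip force at its end, in the units of the state.
- manip.read_state(): the state, without advancing time (a new reading comes with each control period).
- manip.read_camera(name): name is "side" or "top"; returns the picture (384x512x3 uint8, blue, green, red); there is no depth.
- manip.camera_info(name): a dict with "K" (3x3 intrinsics, pixels), "k1" (the pictures are not rectified: a ray, as slopes to the right and down, at radius r is drawn at 1 + k1 r^2 times it, then the intrinsics apply), "world_from_camera" (4x4, takes a point from camera to world coordinates). Camera axes: x right, y down, z forward; pixel columns grow to the right and rows downward; lengths in m; the calibration is good to about 2 mm. A picture is of the moment at which its call begins. camera_info takes no time and is no camera call.
- manip.finish_job(): hands the job in; it is judged then, once.
The state is a dict: "time_s": time; "joint_positions": joint angles; "qvel": joint speeds; "effort": joint torques, N m; "tool_pos": TCP position; "orientation": TCP orientation; "contact_force": force on the tool from outside, world axes, zero at the start; "wrist_torque": the same for the moment, N m; "finger_gap": finger opening in m; "grasp_force": force on a finger pad.
Only numpy, scipy, OpenCV 4.12 (cv2) and the standard library are available. Lean on these libraries where they do the work, as an engineer would, in place of code of your own. Each camera call takes 0.05 s, during which the arm holds its last target. There are 200 camera calls.

## Working session

There is one attempt and no reset: what is moved stays moved. The work goes in short steps, Python scripts to look and compute and a tool call to move; the robot and the scene stay as the last step left them, time stands still between calls to the robot, and variables do not carry over. Pictures are saved under pics/ and viewed, at most 10 in all, crops included, and the job is handed in when it is done.

Besides the shell and the picture viewer there is one more tool, called after "Emit:" in YAML: its name, and indented under it one key for each argument. arm_command: Moves the arm, as the interface text tells. Shift numbers are shares of 8 cm and turn numbers shares of 6 degrees, none past 1 either way. Its arguments: {"type":"object","properties":{"targets":{"type":"array"},"jaw":{"type":"number"},"grip_force":{"type":"number"}},"required":["targets"]}

```bash
mkdir -p pics; python3 - <<'E'
from cell import manip
import cv2,numpy as np
s=manip.read_state();print(s['time_s'],s['tool_pos'],s['orientation'],s['finger_gap'])
for n in('top','side'):
    cv2.imwrite(f'pics/{n}0.png',manip.read_camera(n));i=manip.camera_info(n);print(n,i['K'],i['k1'],np.round(i['world_from_camera'],4))
E
```

```text
0.0 [0.30407821 0.60194382 0.22150536] [-1.91727572e-04  2.31746610e-01  9.72775692e-01 -9.62223182e-04] 0.08712213275582484
top [[487.83900989   0.         248.15833658]
 [  0.         487.83900989 189.84224101]
 [  0.           0.           1.        ]] 0.017844939476677847 [[-0.0273 -0.9965  0.0796  0.399 ]
 [-0.9996  0.0266 -0.0101  0.01  ]
 [ 0.0079 -0.0798 -0.9968  1.75  ]
 [ 0.      0.      0.      1.    ]]
side [[380.16335357   0.         254.45236301]
 [  0.         380.16335357 190.44143489]
 [  0.           0.           1.        ]] -0.07752169370322141 [[-0.8817 -0.2911  0.3713 -0.0515]
 [-0.4718  0.5354 -0.7005  1.0491]
 [ 0.0051 -0.7928 -0.6094  1.054 ]
 [ 0.      0.      0.      1.    ]]
```

View pics/top0.png

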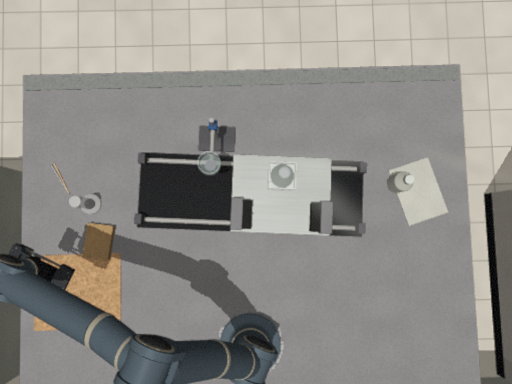

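View pics/side0.png

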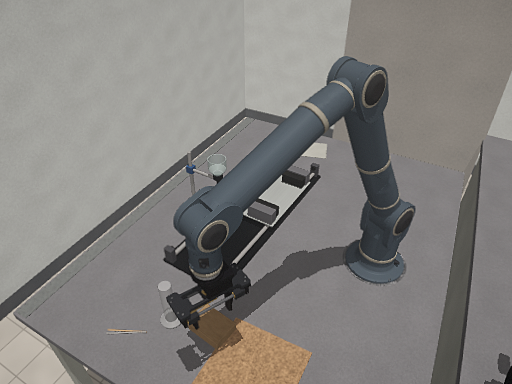

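The top view shows the plate at about (232–331, 155–235), the funnel at (209,163), the housings at (237,213) and (321,216), and the track corners at (140,155), (365,167), (362,230) and (139,222). The side view shows the hand above the filter box.

```bash
cat > h.py <<'E'
import numpy as np,cv2
from cell import manip
def ray(n,uv,z):
    i=manip.camera_info(n);K=np.array(i['K']);T=np.array(i['world_from_camera'])
    d=np.array([(uv[0]-K[0,2])/K[0,0],(uv[1]-K[1,2])/K[1,1]]);p=d.copy()
    for _ in range(20):p=d/(1+i['k1']*(p@p))
    r=T[:3,:3]@np.array([*p,1]);o=T[:3,3]
    return o+r*(z-o[2])/r[2]
def pix(n,P):
    i=manip.camera_info(n);K=np.array(i['K']);T=np.array(i['world_from_camera'])
    c=T[:3,:3].T@(np.array(P)-T[:3,3]);p=c[:2]/c[2];p=p*(1+i['k1']*(p@p));return p*[K[0,0],K[1,1]]+K[:2,2]
E
python3 - <<'E'
from h import *
t=cv2.imread('pics/top0.png')
cv2.imwrite('pics/topc.png',cv2.resize(t[110:250,130:375],None,fx=3.2,fy=3.2,interpolation=cv2.INTER_CUBIC))
s=cv2.imread('pics/side0.png')
cv2.imwrite('pics/sidec.png',cv2.resize(s[100:280,150:340],None,fx=3.2,fy=3.2,interpolation=cv2.INTER_CUBIC))
E
```

```text
(no output)
```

View pics/topc.png

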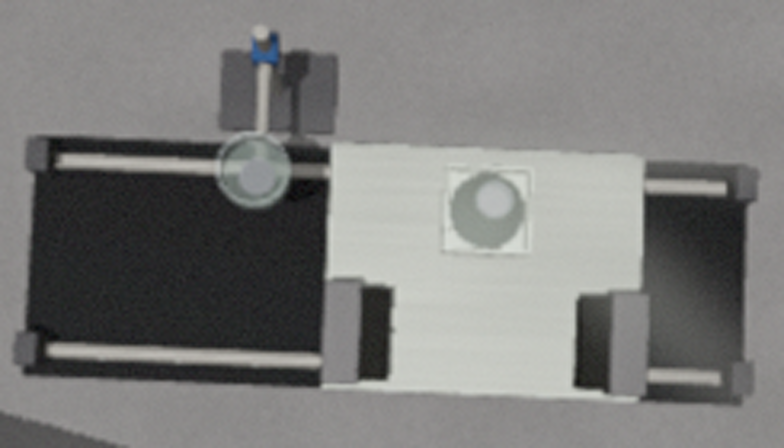

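View pics/sidec.png

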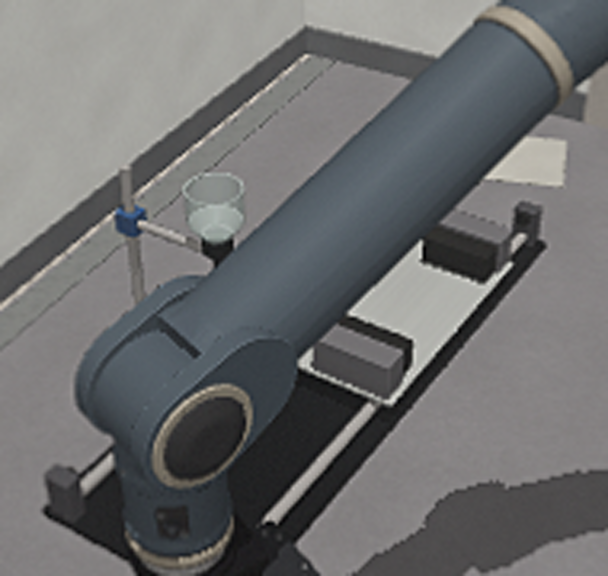

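```bash
python3 - <<'E'
from h import *
c=lambda u,v:((u+.5)/3.2-.5+130,(v+.5)/3.2-.5+110)
R=lambda u,v,z:ray('top',c(u,v),z)[:2]
P=[R(*p,.05) for p in((331,143),(643,156),(638,401),(322,387))]
B=[R(*p,.012) for p in((25,374),(742,403))]
print('plate',np.round(P,4),'mid',np.mean(P,0));print('bed',np.round(B,4))
e1=(P[0]+P[3]-P[1]-P[2])/2;e2=(P[0]-P[1]);e3=P[3]-P[2];e4=B[0]-B[1]
for e in(e1,e2,e3,e4):print('len',np.linalg.norm(e),'yaw of y axis',np.degrees(np.arctan2(-e[0],e[1])))
a=np.arctan2(-e4[0],e4[1])*.5+.5*np.arctan2(-e1[0],e1[1]);ey=np.array([-np.sin(a),np.cos(a)]);ex=np.array([ey[1],-ey[0]])
m=R(493,199,.165);f=R(254,171,.325);tray=R(487,209,.055)
tr=np.mean([R(*p,.055) for p in((447,166),(531,170),(528,254),(442,251))],0)
ft=np.mean([R(*p,.01) for p in((221,51),(338,56),(335,132),(219,130))],0)
pm=np.mean(P,0)
for n,v in dict(plate=pm,mouth=m,tray=tr,funnel=f,foot=ft,bedmid=np.mean(B,0)).items():print(n,np.round(v,4),'x,y rel plate',np.round([(v-pm)@ex,(v-pm)@ey],4))
print(np.degrees(a), 'yoke',pm-ex*.075)
s=manip.read_state();q=s['orientation']
from scipy.spatial.transform import Rotation as Ro
print(Ro.from_quat([q[1],q[2],q[3],q[0]]).as_matrix().round(3))
for n,w in(('front face',(325,280)),):print(R(345,380,.105),R(628,393,.105))
E
```

```text
plate [[ 0.6613  0.0423]
 [ 0.6379 -0.3001]
 [ 0.3701 -0.2837]
 [ 0.3946  0.0587]] mid [ 0.51598534 -0.12066639]
bed [[ 0.4179  0.388 ]
 [ 0.3642 -0.4055]]
len 0.34320550568783675 yaw of y axis -3.9999475619534337
len 0.3431692785351343 yaw of y axis -3.914856372969435
len 0.3432424896489028 yaw of y axis -4.085020601595561
len 0.7953124324702905 yaw of y axis -3.8757526047539894
plate [ 0.516  -0.1207] x,y rel plate [0. 0.]
mouth [ 0.5815 -0.1239] x,y rel plate [0.0656 0.0013]
tray [ 0.5821 -0.1263] x,y rel plate [ 0.0663 -0.001 ]
funnel [0.5948 0.1085] x,y rel plate [0.0629 0.234 ]
foot [0.7268 0.101 ] x,y rel plate [0.1951 0.2356]
bedmid [ 0.3911 -0.0087] x,y rel plate [-0.1323  0.1031]
-3.937850083353711 yoke [ 0.4411624  -0.11551581]
[[-0.893  0.451 -0.001]
 [ 0.451  0.893 -0.002]
 [-0.    -0.002 -1.   ]]
[0.40138035 0.03282638] [ 0.37970419 -0.26398932]
```

The line of travel is yawed −3.9°, the yoke is at about (0.441, −0.116), and the spout lies about 0.2345 m further along +y. I turn the tool so its y lies along the track, close the fingers and go over.

Emit:
arm_command:
  targets:
    - {"dp":[0,0,0],"spin":-0.95}
    - {"dp":[0,0,0],"spin":-0.95}
    - {"dp":[0,0,0],"spin":-0.95}
    - {"dp":[0,0,0],"spin":-0.95}
    - {"dp":[-0.465,0,0],"spin":0}
    - {"dp":[-0.465,0,0],"spin":0}
    - {"dp":[-0.465,0,0],"spin":0}
    - {"dp":[-0.465,0,0],"spin":0}
    - {"dp":[-0.465,0,0],"spin":0}
    - {"dp":[0,-0.4,0],"spin":0}
    - {"dp":[0,-0.49,0],"spin":0}
    - {"dp":[0,-0.49,0],"spin":0}
    - {"dp":[0,-0.49,0],"spin":0}
    - {"dp":[0,-0.49,0],"spin":0}
    - {"dp":[0,-0.49,0],"spin":0}
    - {"dp":[0,-0.49,0],"spin":0}
    - {"dp":[0,-0.49,0],"spin":0}
    - {"dp":[0,-0.49,0],"spin":0}
    - {"dp":[0,-0.49,0],"spin":0}
  jaw: -1

```text
time_s: 2.0
tool_pos: [0.4625, 0.2039, 0.2222]
orientation: [-0.0, 0.035, 0.999, -0.0]
contact_force: [0.8, 0.4, 0.9]
finger_gap: 0.0007
grasp_force: 0.0
```

Emit:
arm_command:
  targets:
    - {"dp":[0,-0.5,0],"spin":0}
    - {"dp":[0,-0.5,0],"spin":0}
    - {"dp":[0,-0.5,0],"spin":0}
    - {"dp":[0,-0.5,0],"spin":0}
    - {"dp":[0,-0.5,0],"spin":0}
    - {"dp":[0,-0.5,0],"spin":0}
    - {"dp":[0,-0.5,0],"spin":0}
    - {"dp":[0,-0.4,0],"spin":0}
    - {"dp":[0,-0.1,0.1],"spin":0}
    - {"dp":[0,0,0.3],"spin":0}

```text
time_s: 3.0
tool_pos: [0.442, -0.1151, 0.1915]
orientation: [0.002, 0.037, 0.999, -0.0]
contact_force: [-0.1, 0.1, -0.6]
finger_gap: 0.0001
grasp_force: 0.0
```

```bash
python3 - <<'E'
from h import *
s=manip.read_state();t=manip.read_camera('top');print(s['time_s'],s['tool_pos'],pix('top',s['tool_pos']))
cv2.imwrite('pics/t1.png',cv2.resize(t[110:250,130:375],None,fx=3.2,fy=3.2,interpolation=cv2.INTER_CUBIC))
E
```

```text
3.0 [ 0.44200342 -0.11509577  0.19151037] [283.07658158 214.35293764]
```

View pics/t1.png

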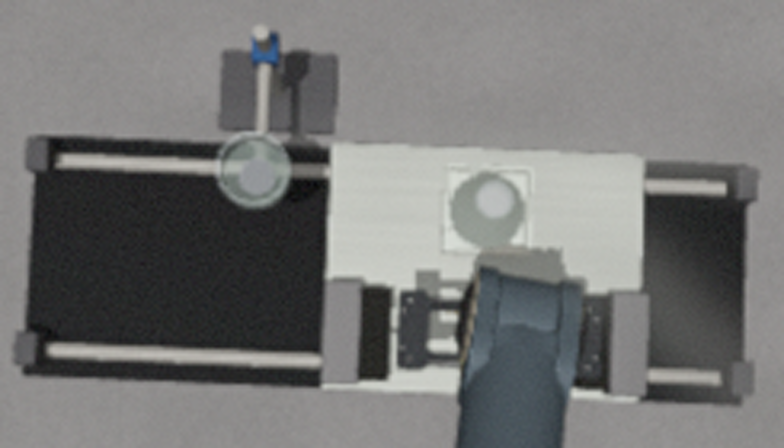

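The view shows the hand midway between the housings (crop x 345 and 628), and the carriage has not moved. I'll descend, write the tracker and move towards the front buffer.

Emit:
arm_command:
  targets:
    - {"dp":[0,0,0.3],"spin":0}
    - {"dp":[0,0,0.3],"spin":0}
    - {"dp":[0,0,0.3],"spin":0}
    - {"dp":[0,0,0.3],"spin":0}
    - {"dp":[0,0,0.3],"spin":0}
    - {"dp":[0,0.2,0],"spin":0}
    - {"dp":[0,0.3,0],"spin":0}
    - {"dp":[0,0.2,0],"spin":0}

```text
time_s: 3.85
tool_pos: [0.4442, -0.0551, 0.07]
orientation: [-0.001, 0.034, 0.999, 0.001]
contact_force: [-0.4, 0.1, 0.5]
finger_gap: 0.0004
grasp_force: 0.0
```

```bash
cat >> h.py <<'E'
a=np.radians(-3.94);ey=np.array([-np.sin(a),np.cos(a)]);ex=np.array([ey[1],-ey[0]]);yk=np.array([.4412,-.1155])
def car(img,y0=None):
    g=cv2.cvtColor(img,cv2.COLOR_BGR2GRAY).astype(np.float32);ys=np.arange(-.30,.32,.001);out=[]
    for x in np.r_[np.arange(.07,.10,.005),np.arange(.18,.2,.005)]:
        uv=np.array([pix('top',[*(yk+x*ex+y*ey),.05]) for y in ys],np.float32)
        v=cv2.remap(g,uv[None,:,0].copy(),uv[None,:,1].copy(),cv2.INTER_LINEAR)[0]
        k=np.argmax(v[12:]-v[:-12])   # strongest dark->bright step going +y
        w=v[max(0,k-6):k+18];h=(w.max()+w.min())/2;j=np.argmax(w>h);j=max(j,1)
        out.append(ys[max(0,k-6)]+(j-1+(h-w[j-1])/(w[j]-w[j-1]))*.001)
    return np.median(out)+.172,np.std(out)
def look(n=2,gap=0):
    r=[]
    for i in range(n):
        t0=manip.read_state()['time_s'];r.append((t0,*car(manip.read_camera('top'))))
        for _ in range(gap if i<n-1 else 0):manip.read_camera('top')
    for q in r:print('t %.2f y %.4f sd %.4f'%q)
    if n>1:p=np.polyfit([q[0] for q in r],[q[1] for q in r],1);print('v %.4f'%p[0])
    s=manip.read_state();d=np.array(s['tool_pos'])[:2]-yk
    print('now t %.2f tool x %.4f y %.4f z %.4f'%(s['time_s'],d@ex,d@ey,s['tool_pos'][2]),'F_y %.2f'%(np.array(s['contact_force'])[:2]@ey))
E
python3 -c "
from h import *
look(2)"
```

```text
Traceback (most recent call last):
  File "h.py", line 25, in look
    t0=manip.read_state()['time_s'];r.append((t0,*car(manip.read_camera('top'))))
                                                  ~~~^^^^^^^^^^^^^^^^^^^^^^^^^^
  File "h.py", line 16, in car
    uv=np.array([pix('top',[*(yk+x*ex+y*ey),.05]) for y in ys],np.float32)
                 ~~~^^^^^^^^^^^^^^^^^^^^^^^^^^^^^
  File "h.py", line 10, in pix
    i=manip.camera_info(n);K=np.array(i['K']);T=np.array(i['world_from_camera'])
ValueError: time passes only in moves, steps and waits
```

```bash
sed -i 's/i=manip.camera_info(n)/i=info(n)/' h.py; sed -i '2a import functools\n@functools.lru_cache\ndef info(n): return manip.camera_info(n)' h.py
python3 -c "
from h import *
look(2)"
```

```text
t 3.90 y -0.0005 sd 0.0259
t 3.95 y -0.0006 sd 0.0259
v -0.0013
now t 4.00 tool x -0.0008 y 0.0596 z 0.0704 F_y -0.73
```

Emit:
arm_command:
  targets:
    - {"dp":[0,0.1,0],"spin":0}
    - {"dp":[0,0.1,0],"spin":0}
    - {"dp":[0,0.05,0],"spin":0}
    - {"dp":[0,0.05,0],"spin":0}
    - {"dp":[0,0.05,0],"spin":0}
    - {"dp":[0,0.05,0],"spin":0}
    - {"dp":[0,0.05,0],"spin":0}
    - {"dp":[0,0.05,0],"spin":0}
    - {"dp":[0,0.05,0],"spin":0}
    - {"dp":[0,0.05,0],"spin":0}
    - {"dp":[0,0.05,0],"spin":0}
    - {"dp":[0,0.05,0],"spin":0}
    - {"dp":[0,0.05,0],"spin":0}

```text
time_s: 5.3
tool_pos: [0.4488, 0.0026, 0.0705]
orientation: [0.0, 0.035, 0.999, 0.0]
contact_force: [0.3, -0.7, -0.4]
finger_gap: 0.0008
grasp_force: 0.0
```

```bash
python3 -c "
from h import *
look(4,1)"
```

```text
t 5.30 y 0.0330 sd 0.0355
t 5.40 y 0.0401 sd 0.0375
t 5.50 y 0.0470 sd 0.0395
t 5.60 y 0.0537 sd 0.0414
v 0.0691
now t 5.65 tool x -0.0005 y 0.1177 z 0.0705 F_y -0.26
```

Emit:
arm_command:
  targets:
    - {"dp":[0,0,0],"spin":0}
    - {"dp":[0,0,0],"spin":0}
    - {"dp":[0,0,0],"spin":0}
    - {"dp":[0,0,0],"spin":0}
    - {"dp":[0,0.05,0],"spin":0}
    - {"dp":[0,0.1,0],"spin":0}
    - {"dp":[0,0.05,0],"spin":0}
    - {"dp":[0,0,0],"spin":0}
    - {"dp":[0,0,0],"spin":0}
    - {"dp":[0,0,0],"spin":0}

```text
time_s: 6.65
tool_pos: [0.4499, 0.018, 0.0705]
orientation: [-0.0, 0.035, 0.999, -0.0]
contact_force: [0.1, -0.4, -1.1]
finger_gap: 0.0005
grasp_force: 0.0
```

```bash
python3 -c "
from h import *
look(4,1)"
```

```text
t 6.65 y 0.1099 sd 0.0576
t 6.75 y 0.1136 sd 0.0587
t 6.85 y 0.1173 sd 0.0597
t 6.95 y 0.1211 sd 0.0609
v 0.0375
now t 7.00 tool x -0.0005 y 0.1338 z 0.0705 F_y 0.16
```

Emit:
arm_command:
  targets:
    - {"dp":[0,0,0],"spin":0}
    - {"dp":[0,0,0],"spin":0}
    - {"dp":[0,0,0],"spin":0}
    - {"dp":[0,0,0],"spin":0}
    - {"dp":[0,0,0],"spin":0}
    - {"dp":[0,0,0],"spin":0}
    - {"dp":[0,0,0],"spin":0}
    - {"dp":[0,0,0],"spin":0}
    - {"dp":[0,0,0],"spin":0}
    - {"dp":[0,0,0],"spin":0}
    - {"dp":[0,0.1,0],"spin":0}
    - {"dp":[0,0.1,0],"spin":0}
    - {"dp":[0,0.1,0],"spin":0}
    - {"dp":[0,0.1,0],"spin":0}
    - {"dp":[0,0.1,0],"spin":0}
    - {"dp":[0,0.1,0],"spin":0}
    - {"dp":[0,0.1,0],"spin":0}
    - {"dp":[0,0.1,0],"spin":0}
    - {"dp":[0,0.1,0],"spin":0}
    - {"dp":[0,0.1,0],"spin":0}

```text
time_s: 9.0
tool_pos: [0.4555, 0.0986, 0.0705]
orientation: [0.0, 0.035, 0.999, 0.0]
contact_force: [-1.1, 0.5, 0.9]
finger_gap: 0.0004
grasp_force: 0.0
```

Emit:
arm_command:
  targets:
    - {"dp":[0,0,0],"spin":0}
    - {"dp":[0,0,0],"spin":0}
    - {"dp":[0,0,0],"spin":0}
    - {"dp":[0,0,0],"spin":0}
    - {"dp":[0,0,0],"spin":0}
    - {"dp":[0,0,0],"spin":0}
    - {"dp":[0,0,0],"spin":0}
    - {"dp":[0,0,0],"spin":0}
    - {"dp":[0,0,0],"spin":0}
    - {"dp":[0,0,0],"spin":0}

```text
time_s: 10.0
tool_pos: [0.4555, 0.098, 0.0705]
orientation: [0.0, 0.035, 0.999, 0.0]
contact_force: [-0.2, -0.5, 0.4]
finger_gap: 0.0007
grasp_force: 0.0
```

```bash
python3 -c "
from h import *
look(4,1)"
```

```text
t 10.00 y 0.1934 sd 0.0817
t 10.10 y 0.1941 sd 0.0818
t 10.20 y 0.1945 sd 0.0819
t 10.30 y 0.1966 sd 0.0825
v 0.0100
now t 10.35 tool x -0.0004 y 0.2139 z 0.0705 F_y 0.28
```

Emit:
arm_command:
  targets:
    - {"dp":[0,0,0],"spin":0}
    - {"dp":[0,0,0],"spin":0}
    - {"dp":[0,0,0],"spin":0}
    - {"dp":[0,0,0],"spin":0}
    - {"dp":[0,0,0],"spin":0}
    - {"dp":[0,0,0],"spin":0}
    - {"dp":[0,0,0],"spin":0}
    - {"dp":[0,0,0],"spin":0}
    - {"dp":[0,0,0],"spin":0}
    - {"dp":[0,0,0],"spin":0}
    - {"dp":[0,0,0],"spin":0}
    - {"dp":[0,0,0],"spin":0}

```text
time_s: 11.55
tool_pos: [0.4555, 0.0979, 0.0705]
orientation: [-0.0, 0.035, 0.999, 0.0]
contact_force: [-0.3, -0.8, -0.8]
finger_gap: 0.0002
grasp_force: 0.0
```

```bash
python3 -c "
from h import *
look(3,1)
t=manip.read_camera('top')
cv2.imwrite('pics/t2.png',cv2.resize(t[110:250,130:375],None,fx=3.2,fy=3.2,interpolation=cv2.INTER_CUBIC))"
```

```text
t 11.55 y 0.2045 sd 0.0849
t 11.65 y 0.2051 sd 0.0849
t 11.75 y 0.2053 sd 0.0851
v 0.0041
now t 11.80 tool x -0.0004 y 0.2139 z 0.0705 F_y 0.31
```

View pics/t2.png

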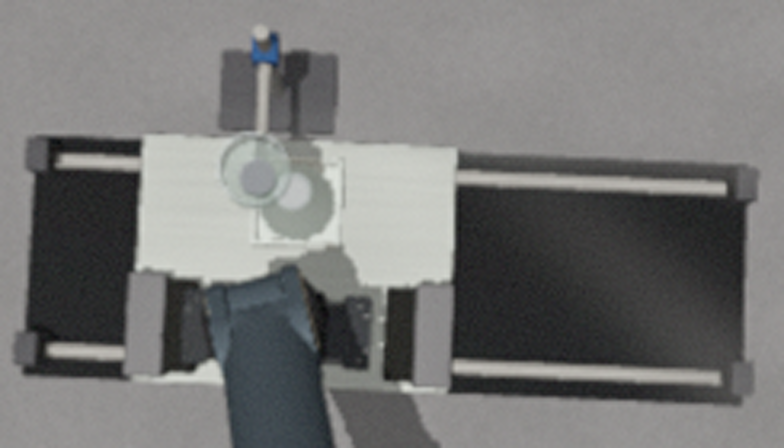

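Emit:
arm_command:
  targets:
    - {"dp":[0,0.1,0],"spin":0}
    - {"dp":[0,0.1,0],"spin":0}
    - {"dp":[0,0.1,0],"spin":0}
    - {"dp":[0,0.1,0],"spin":0}
    - {"dp":[0,0.1,0],"spin":0}
    - {"dp":[0,0.1,0],"spin":0}
    - {"dp":[0,0.1,0],"spin":0}
    - {"dp":[0,0,0],"spin":0}
    - {"dp":[0,0,0],"spin":0}

```text
time_s: 12.75
tool_pos: [0.4593, 0.1538, 0.0705]
orientation: [-0.0, 0.035, 0.999, -0.0]
contact_force: [0.5, -0.4, 0.6]
finger_gap: 0.0005
grasp_force: 0.0
```

```bash
python3 -c "
from h import *
look(4,1)
c=lambda u,v:((u+.5)/3.2-.5+130,(v+.5)/3.2-.5+110)
R=lambda u,v,z:ray('top',c(u,v),z)[:2]
f=lambda L,z:(np.mean([R(*p,z) for p in L],0)-yk)@ey
print('edge y@11.85',f([(457,149),(449,391)],.05)-f([(643,156),(638,401)],.05),'left',f([(144,136),(132,378)],.05)-f([(331,143),(322,387)],.05),'mouth',f([(294,191)],.165)-f([(493,199)],.165),'tray right',f([(344,160),(339,242)],.055)-f([(531,170),(528,254)],.055))
for n,L,z in(('foot',((221,51),(338,56),(335,132),(219,130)),.01),('funnel',((254,171),),.325),('mouth0',((493,199),),.165),('post',((262,33),),.33),('head',((258,178),),.2)):print(n,f(L,z))
"
```

```text
t 12.75 y 0.2080 sd 0.0859
t 12.85 y 0.2082 sd 0.0859
t 12.95 y 0.2083 sd 0.0859
t 13.05 y 0.2085 sd 0.0859
v 0.0014
now t 13.10 tool x -0.0003 y 0.2696 z 0.0706 F_y -0.43
edge y@11.85 0.204975907383308 left 0.20570218448827043 mouth 0.2035124878507339 tray right 0.20568752134055684
foot 0.23562566693826564
funnel 0.2339872895981788
mouth0 0.00124239745850129
post 0.23232285689446447
head 0.23945731541655887
```

Emit:
arm_command:
  targets:
    - {"dp":[0,0.06,0],"spin":0}
    - {"dp":[0,0.06,0],"spin":0}
    - {"dp":[0,0.06,0],"spin":0}
    - {"dp":[0,0.008,0],"spin":0}
    - {"dp":[0,0.008,0],"spin":0}
    - {"dp":[0,0.008,0],"spin":0}
    - {"dp":[0,0.008,0],"spin":0}
    - {"dp":[0,0.008,0],"spin":0}
    - {"dp":[0,0.008,0],"spin":0}
    - {"dp":[0,0.008,0],"spin":0}
    - {"dp":[0,0.008,0],"spin":0}
    - {"dp":[0,0.008,0],"spin":0}
    - {"dp":[0,0.008,0],"spin":0}
    - {"dp":[0,0.008,0],"spin":0}
    - {"dp":[0,0.008,0],"spin":0}
    - {"dp":[0,0.008,0],"spin":0}
    - {"dp":[0,0.008,0],"spin":0}
    - {"dp":[0,0.008,0],"spin":0}

```text
time_s: 14.9
tool_pos: [0.461, 0.1778, 0.0705]
orientation: [-0.0, 0.035, 0.999, 0.0]
contact_force: [0.1, 0.6, -1.6]
finger_gap: 0.0004
grasp_force: 0.0
```

```bash
python3 -c "
from h import *
look(3,1)"
```

```text
t 14.90 y 0.2085 sd 0.0860
t 15.00 y 0.2086 sd 0.0860
t 15.10 y 0.2085 sd 0.0860
v 0.0001
now t 15.15 tool x -0.0003 y 0.2939 z 0.0705 F_y -0.27
```

Not in contact yet; I keep going at the same slow speed.

Emit:
arm_command:
  targets:
    - {"dp":[0,0.0085,0],"spin":0}
    - {"dp":[0,0.0085,0],"spin":0}
    - {"dp":[0,0.0085,0],"spin":0}
    - {"dp":[0,0.0085,0],"spin":0}
    - {"dp":[0,0.0085,0],"spin":0}
    - {"dp":[0,0.0085,0],"spin":0}
    - {"dp":[0,0.0085,0],"spin":0}
    - {"dp":[0,0.0085,0],"spin":0}
    - {"dp":[0,0.0085,0],"spin":0}
    - {"dp":[0,0.0085,0],"spin":0}

```text
time_s: 16.15
tool_pos: [0.4615, 0.1846, 0.0705]
orientation: [-0.0, 0.035, 0.999, 0.0]
contact_force: [-0.4, 0.5, -0.4]
finger_gap: 0.0005
grasp_force: 0.0
```

```bash
python3 -c "
from h import *
look(2,1)"
```

```text
t 16.15 y 0.2114 sd 0.0869
t 16.25 y 0.2120 sd 0.0869
v 0.0058
now t 16.30 tool x -0.0003 y 0.3008 z 0.0705 F_y -0.67
```

Emit:
arm_command:
  targets:
    - {"dp":[0,0,0],"spin":0}
    - {"dp":[0,0,0],"spin":0}
    - {"dp":[0,0,0],"spin":0}

```text
time_s: 16.6
tool_pos: [0.4615, 0.1845, 0.0705]
orientation: [-0.0, 0.035, 0.999, 0.0]
contact_force: [0.3, 0.5, 0.3]
finger_gap: 0.0004
grasp_force: 0.0
```

```bash
python3 -c "
from h import *
look(4,1)"
```

```text
t 16.60 y 0.2154 sd 0.0880
t 16.70 y 0.2171 sd 0.0884
t 16.80 y 0.2184 sd 0.0888
t 16.90 y 0.2185 sd 0.0889
v 0.0105
now t 16.95 tool x -0.0003 y 0.3007 z 0.0705 F_y 0.55
```

Emit:
arm_command:
  targets:
    - {"dp":[0,0,0],"spin":0}
    - {"dp":[0,0,0],"spin":0}
    - {"dp":[0,0,0],"spin":0}
    - {"dp":[0,0,0],"spin":0}
    - {"dp":[0,0,0],"spin":0}
    - {"dp":[0,0,0],"spin":0}
    - {"dp":[0,0,0],"spin":0}
    - {"dp":[0,0,0],"spin":0}
    - {"dp":[0,0,0],"spin":0}
    - {"dp":[0,0,0],"spin":0}
    - {"dp":[0,0,0],"spin":0}
    - {"dp":[0,0,0],"spin":0}
    - {"dp":[0,0,0],"spin":0}
    - {"dp":[0,0,0],"spin":0}
    - {"dp":[0,0,0],"spin":0}

```text
time_s: 18.45
tool_pos: [0.4615, 0.1845, 0.0705]
orientation: [-0.0, 0.035, 0.999, 0.0]
contact_force: [-0.2, -1.0, 1.0]
finger_gap: 0.0007
grasp_force: 0.0
```

```bash
python3 -c "
from h import *
look(4,1)"
```

```text
t 18.45 y 0.2263 sd 0.0911
t 18.55 y 0.2265 sd 0.0911
t 18.65 y 0.2268 sd 0.0913
t 18.75 y 0.2272 sd 0.0914
v 0.0031
now t 18.80 tool x -0.0003 y 0.3007 z 0.0705 F_y 0.08
```

Emit:
arm_command:
  targets:
    - {"dp":[0,0,0],"spin":0}
    - {"dp":[0,0,0],"spin":0}
    - {"dp":[0,0,0],"spin":0}
    - {"dp":[0,0,0],"spin":0}
    - {"dp":[0,0,0],"spin":0}
    - {"dp":[0,0,0],"spin":0}
    - {"dp":[0,0.03,0],"spin":0}
    - {"dp":[0,0.03,0],"spin":0}
    - {"dp":[0,0.03,0],"spin":0}
    - {"dp":[0,0.03,0],"spin":0}
    - {"dp":[0,0,0],"spin":0}

```text
time_s: 19.9
tool_pos: [0.4622, 0.1947, 0.0705]
orientation: [0.0, 0.035, 0.999, 0.0]
contact_force: [0.2, -0.6, 0.5]
finger_gap: 0.0005
grasp_force: 0.0
```

```bash
python3 -c "
from h import *
look(3,1)"
```

```text
t 19.90 y 0.2287 sd 0.0918
t 20.00 y 0.2288 sd 0.0918
t 20.10 y 0.2289 sd 0.0918
v 0.0008
now t 20.15 tool x -0.0003 y 0.3102 z 0.0705 F_y 0.00
```

Emit:
arm_command:
  targets:
    - {"dp":[0,0.008,0],"spin":0}
    - {"dp":[0,0.008,0],"spin":0}
    - {"dp":[0,0.008,0],"spin":0}
    - {"dp":[0,0.008,0],"spin":0}
    - {"dp":[0,0.004,0],"spin":0}
    - {"dp":[0,0.004,0],"spin":0}
    - {"dp":[0,0.004,0],"spin":0}
    - {"dp":[0,0.004,0],"spin":0}
    - {"dp":[0,0.004,0],"spin":0}
    - {"dp":[0,0.004,0],"spin":0}
    - {"dp":[0,0.004,0],"spin":0}
    - {"dp":[0,0.004,0],"spin":0}
    - {"dp":[0,0.004,0],"spin":0}
    - {"dp":[0,0.004,0],"spin":0}
    - {"dp":[0,0.004,0],"spin":0}
    - {"dp":[0,0.004,0],"spin":0}

```text
time_s: 21.75
tool_pos: [0.4626, 0.2005, 0.0705]
orientation: [-0.0, 0.035, 0.999, 0.0]
contact_force: [0.1, 0.4, -0.7]
finger_gap: 0.0004
grasp_force: 0.0
```

```bash
python3 -c "
from h import *
look(3,1)"
```

```text
t 21.75 y 0.2289 sd 0.0918
t 21.85 y 0.2288 sd 0.0918
t 21.95 y 0.2289 sd 0.0918
v 0.0001
now t 22.00 tool x -0.0003 y 0.3167 z 0.0705 F_y 0.97
```

Emit:
arm_command:
  targets:
    - {"dp":[0,0.004,0],"spin":0}
    - {"dp":[0,0.004,0],"spin":0}
    - {"dp":[0,0.004,0],"spin":0}
    - {"dp":[0,0.004,0],"spin":0}
    - {"dp":[0,0.004,0],"spin":0}
    - {"dp":[0,0.004,0],"spin":0}
    - {"dp":[0,0.004,0],"spin":0}
    - {"dp":[0,0.004,0],"spin":0}

```text
time_s: 22.8
tool_pos: [0.4629, 0.2031, 0.0705]
orientation: [0.0, 0.035, 0.999, 0.0]
contact_force: [0.7, 0.3, -0.6]
finger_gap: 0.0006
grasp_force: 0.0
```

```bash
python3 -c "
from h import *
look(3,1)"
```

```text
t 22.80 y 0.2314 sd 0.0925
t 22.90 y 0.2321 sd 0.0928
t 23.00 y 0.2325 sd 0.0929
v 0.0055
now t 23.05 tool x -0.0003 y 0.3193 z 0.0705 F_y 0.49
```

Nearly there and moving slowly. I back the hand to mid-space.

Emit:
arm_command:
  targets:
    - {"dp":[0,-0.05,0],"spin":0}
    - {"dp":[0,-0.1,0],"spin":0}
    - {"dp":[0,-0.15,0],"spin":0}
    - {"dp":[0,-0.2,0],"spin":0}
    - {"dp":[0,-0.2,0],"spin":0}
    - {"dp":[0,-0.2,0],"spin":0}
    - {"dp":[0,-0.1,0],"spin":0}
    - {"dp":[0,0,0],"spin":0}
    - {"dp":[0,0,0],"spin":0}
    - {"dp":[0,0,0],"spin":0}
    - {"dp":[0,0,0],"spin":0}
    - {"dp":[0,0,0],"spin":0}
    - {"dp":[0,0,0],"spin":0}
    - {"dp":[0,0,0],"spin":0}
    - {"dp":[0,0,0],"spin":0}

```text
time_s: 24.55
tool_pos: [0.4572, 0.1233, 0.0705]
orientation: [-0.0, 0.035, 0.999, 0.0]
contact_force: [-0.4, 0.2, 0.2]
finger_gap: 0.0005
grasp_force: 0.0
```

```bash
python3 -c "
from h import *
look(4,1)
cv2.imwrite('pics/s3.png',cv2.resize(manip.read_camera('side')[100:280,150:340],None,fx=3.2,fy=3.2,interpolation=cv2.INTER_CUBIC))
"
```

```text
t 24.55 y 0.2361 sd 0.0939
t 24.65 y 0.2360 sd 0.0939
t 24.75 y 0.2361 sd 0.0939
t 24.85 y 0.2361 sd 0.0939
v 0.0003
now t 24.90 tool x -0.0004 y 0.2393 z 0.0705 F_y 0.16
```

View pics/s3.png

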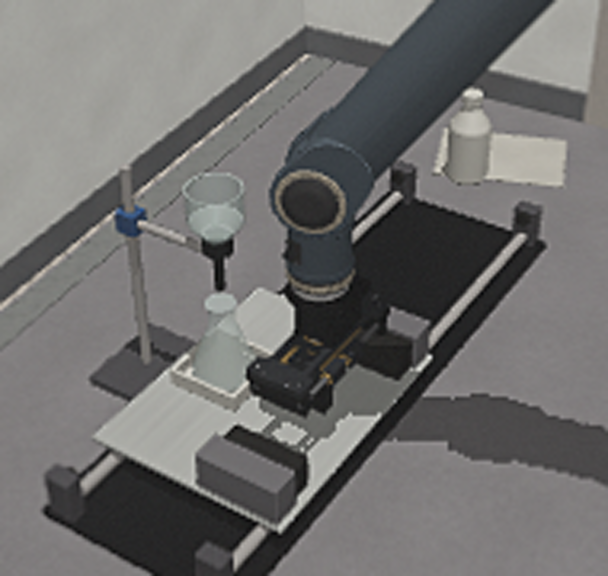

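The side view shows the mouth (crop 220,303) directly under the spout tip (219,290). I'll lift straight up and check with rays.

Emit:
arm_command:
  targets:
    - {"dp":[0,0,-0.15],"spin":0}
    - {"dp":[0,0,-0.3],"spin":0}
    - {"dp":[0,0,-0.3],"spin":0}
    - {"dp":[0,0,-0.3],"spin":0}
    - {"dp":[0,0,-0.3],"spin":0}
    - {"dp":[0,0,-0.15],"spin":0}
    - {"dp":[0,0,0],"spin":0}
    - {"dp":[0,0,0],"spin":0}
    - {"dp":[0,0,0],"spin":0}
    - {"dp":[0,0,0],"spin":0}
    - {"dp":[0,0,0],"spin":0}
    - {"dp":[0,0,0],"spin":0}
    - {"dp":[0,0,0],"spin":0}
    - {"dp":[0,0,0],"spin":0}
    - {"dp":[0,0,0],"spin":0}

```text
time_s: 26.45
tool_pos: [0.4572, 0.1232, 0.1905]
orientation: [-0.0, 0.035, 0.999, 0.0]
contact_force: [0.1, 0.0, -0.2]
finger_gap: 0.0006
grasp_force: 0.0
```

```bash
python3 -c "
from h import *
look(3,1)
f=lambda u,v,z:(lambda d:(round(d@ex,4),round(d@ey,4)))(ray('side',((u+.5)/3.2-.5+150,(v+.5)/3.2-.5+100),z)[:2]-yk)
print('tip',f(219,290,.185),'mouth',f(220,303,.165))
"
```

```text
t 26.45 y 0.2360 sd 0.0939
t 26.55 y 0.2361 sd 0.0939
t 26.65 y 0.2361 sd 0.0939
v 0.0007
now t 26.70 tool x -0.0004 y 0.2393 z 0.1906 F_y 0.49
tip (np.float64(0.1408), np.float64(0.2402)) mouth (np.float64(0.1412), np.float64(0.2395))
```

The spout tip and the mouth agree to about 1 mm along the track, the carriage stands still, and the hand is clear. Handing in.

```bash
python3 -c "
from cell import manip
print(manip.finish_job())"
```

```text
the job is handed in; nothing more can be done
None
```

The carriage is at rest with the flask mouth about 1 mm from the spout along the track by my camera measurement, the hand is lifted clear, and the job was handed in at about 27 s; no verdict came back.

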